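Hold a spring clip open around the groove of an autosampler axle

ROBOT

A 6-joint arm with a two-finger parallel gripper is mounted at the origin on the work surface. World frame = base frame: x ahead of the robot, y to its left, z up, the work surface at z = 0. Lengths are in mm, angles in rad, forces in N, time in s.
With the tool pointing down it reaches from about 275 to 825 mm from the base axis. Payload 5.2 kg.
Tool frame: the origin (TCP) lies at the very end of the fingers, on their centre line; the grasp point (between the pads) lies 19 mm behind it; z points along the fingers, y is the line along which they close (so a half turn about z gives the same grasp; the last joint's range is limited). The gripper opens to 93 mm and grips with 3 to 60 N. Pads are 15 mm wide; open, the fingers measure 128 mm over their backs; the gripper's body (75 mm by 188 mm) begins 65 mm behind the grasp point.
Start: joints at [0.938, 0.259, 1.535, -0, 1.348, -0.203], TCP at [229.158, 499.991, 218.653] pointing down, gripper open.
Joint ranges: [-3.14, 3.14], [-0.91, 2.08], [0.19, 2.58], [-1.22, 4.36], [0.22, 2.71], [-3.12, 3.12]. Speed limits (rad/s): [2.57, 2.57, 3.14, 3.14, 3.14, 3.14].

INTERFACE

Orientations are given as [roll, pitch, yaw] about the fixed x, y, z axes, in that order (R = Rz(yaw) Ry(pitch) Rx(roll)).
In Python, from bench import robot gives the robot as it stands. The module is installed in compiled form; this text tells all that it offers. Calls block until the motion is done:
- robot.move_ptp(position, orientation): joint-space move of the TCP to a pose.
- robot.move_linear(position, ori=None, speed=150, f_stop=None): straight line of the TCP; ori=None keeps the orientation; speed is the mean speed in mm/s. With f_stop (N) it stops when the force on the tool has changed by that much, and returns True; else False.
- robot.move_j(angles): joint-space move.
- robot.move_gripper(opening): opening from 0.0 (shut) to 1.0 (fully open); the grip force is fixed at half the most; returns when the fingers have stopped.
- robot.sleep(seconds).
- robot.inverse_kinematics(position, orientation): joint angles nearest the present ones, or None.
- robot.get_image(name): name is "side" or "top"; returns a dict with "img" (400x640x3 uint8, blue, green, red), "fovy" (degrees; the focal length in pixels is half the picture's height over the tangent of half this angle, whatever the lens; pixels are square), "cx", "cy" (the principal point, pixels), "eye" and "orientation" of the camera in the world. Camera axes: x right, y down, z forward; pixel columns grow to the right and rows downward; lengths in mm; the calibration is good to about 2 mm. A picture is of the moment at which its call begins. There is no depth.
A pose or a line that the arm cannot do raises robot.MotionError and nothing moves.
- robot.hand_in(): hands the job in; it is judged then, once.
Readings, each from a call of its own:
- robot.current_t(): time.
- robot.current_qpos(): joint angles.
- robot.current_joint_vel(): joint speeds.
- robot.current_joint_efforts(): joint torques, N m.
- robot.current_tcp_pos(): TCP position.
- robot.current_eef_rot(): TCP orientation.
- robot.current_contact_force(): force on the tool from outside, world axes, zero at the start.
- robot.current_ft_torque(): the same for the moment, N m.
- robot.current_gripper_width(): opening from 0.0 (shut) to 1.0 (fully open).
- robot.current_finger_force(): force on a finger pad.
Only numpy, scipy, OpenCV 4.12 (cv2) and the standard library are available. Lean on these libraries where they do the work, as an engineer would, in place of code of your own. Each camera call takes 0.05 s, during which the arm holds its last target. There are 200 camera calls.

TASK

Take the spreading pliers off their rest by the handles, squeezing the handles fully so that the open spring clip on their tips is spread. Without forcing it, slide the spread clip level down over the upright axle stub of the drive unit until it surrounds the groove at the stub's foot, with the clip's gap (and the pliers' handles) over the raised pointer on the housing. Finish while still holding: keep the pliers level, gripped and fully squeezed there, the clip spread around the groove, pressing no more than lightly on the unit, and leave the other things on the bench where they are.

Things in the scene. Friction and masses are not known exactly. Their poses are not given: they have to be found in the camera images.
- grip (a point): Point midway between the pliers' two rubber handles, half-way up: grasp here from above. x runs from handles to tips, y to the left handle (squeeze along y), z up. Handles: straight, 72 mm long centred here, 8 thick, 16 tall; 58 mm over their outsides here relaxed (72 at the rear), 36 and parallel when squeezed. Squeezing takes 6 N a side; carry with 30 to 60 N. 59 mm above the table at first.
- opening (a point): Middle of the clip's opening, at mid-thickness; axes as grip. The clip is an open steel ring, 36 mm outside, 28 inside, 3 thick, hooked level on the pliers' bent-down tips (it cannot come off), gap facing the handles (-x). It lies 30 mm below grip and 122 mm ahead of it relaxed, 116 mm fully squeezed; then it has about 2.5 mm to spare all round the 30 mm stub.
- groove (a point): Centre of the groove of the upright axle stub, 61 mm above the table. Groove 12 mm high, 26 mm across; under it a flat flange 68 mm across (6 mm below this point); above it the stub is 30 mm across up to 28 mm above this point, then tapers to 21 mm at its top, 36 mm above this point. x points from the raised pointer to the axis, z up.
- mark (a point): Middle of the raised pointer rib on the housing top, 53 mm from the stub's axis along -x of groove; rib about 30 mm long, 6 mm wide, 6 mm high with a diamond head towards the stub. The gap and the handles go on this side. Same axes as groove.
- drive: The fixed autosampler drive unit: grey housing 170 x 170 mm, top 45 mm above the table; origin under the stub's axis at table height, axes as groove.
- tool_rest: The fixed white rest under the pliers: foot 90 x 110 x 10 mm and a pedestal 42 x 62 mm whose top is 45 mm above the table, with two lips 3 mm high beside the pliers' bridge. The handles and the clip overhang it freely. Origin at the centre of its underside, x about along the pliers.
- pliers: The loose spreading pliers, about 0.2 kg, 165 mm long: two steel levers side by side on a bridge 42 x 50 mm. Origin under the middle of the bridge (55 mm ahead of and 14 mm below grip), axes as grip. Balance is near the origin.
- lever_l (a joint): Turn of the left lever, rad: 0 relaxed, 0.2 fully squeezed against its springy stop (clip fully spread; a hard grip of 40 to 60 N flexes it on to 0.22 to 0.25, which does no harm); a spring returns it.
- lever_r (a joint): The same for the right lever; both move together.
- reagent: Bystander, leave alone: amber bottle, 60 mm across, 115 mm tall. Origin at the centre of its underside.
- beaker: Bystander, leave alone: glass beaker, 72 mm across, 85 mm tall. Origin at the centre of its underside.
- sample_jar: Bystander, leave alone: clear jar, 56 mm across, 70 mm tall. Origin at the centre of its underside.
- spare_collar: Bystander, leave alone: aluminium collar, 48 mm across, 12 mm tall. Origin at the centre of its underside.
- driver: Bystander, leave alone: screwdriver, 170 mm long, lying. Origin at the centre of its underside.
- cuvette_box: Bystander, leave alone: white divided box, 110 x 70 x 35 mm. Origin at the centre of its underside.
- weight: Bystander, leave alone: brass weight, 36 mm across, 35 mm tall. Origin at the centre of its underside.
Things that resemble listed ones, but are neither listed nor needed, are in the scene too. Of the things that look like the pliers, the smaller one is meant. There is more than one size of the drive; the job needs the smaller.

How it is judged (in metres and radians):
On the way, in this order (a step that is already met when the one before it is completed fails the run):
1. the pliers are off their rest with the clip spread (value of joint each of lever_l, lever_r above 0.15 rad and contact force between pliers and tool_rest below 0.05 N and height (world z) of opening above 0.05 m), for 0.2 s.
2. the spread clip is held over the end of the stub (value of joint each of lever_l, lever_r above 0.15 rad and horizontal distance between opening and groove below 0.012 m and z of opening in the frame of groove between 0.034 and 0.09 m), for 0.05 s.
3. the spread clip is around the stub (value of joint each of lever_l, lever_r above 0.15 rad and horizontal distance between opening and groove below 0.008 m and z of opening in the frame of groove below 0.022 m), for 0.05 s.
At the end, for the whole second after the job is handed in: Levers above 0.15 rad; opening within 6 mm of the stub axis and 5.5 mm of mid-groove height; gap faces the pointer within 0.2 rad, handles on that side; pliers level within 0.15 rad, still, gripped with over 5 N, touching the drive with under 20 N (value of joint each of lever_l, lever_r above 0.15 rad and horizontal distance between opening and groove below 0.006 m and z of opening in the frame of groove between -0.0055 and 0.0055 m and angle between the x axis of opening and the x axis of groove, either way round below 0.2 rad and x of grip in the frame of groove below -0.08 m and angle between pliers's own z axis and vertical below 0.15 rad and contact force between the fingers and pliers above 5 N and contact force between pliers and drive below 20 N and linear speed of pliers below 0.02 m/s); the arm keeps its last pose, push and grip.
It fails at once if a bystander is moved more than 3 cm (distance of any of reagent, beaker, sample_jar, spare_collar, driver, cuvette_box, weight from where it was at the start of the episode above 0.03 m).
It fails at once if the clip or pliers are forced against the drive unit or its stub with more than 40 N (contact force between pliers and drive above 40 N).
It also fails if it takes over 48 s, if anything falls off the work surface, if the arm or the gripper's body presses on something with over 40 N, if the wrist force passes 120 N, or if a joint passes its speed limit or range.

## Working session

There is one attempt and no reset: what is moved stays moved. The work goes in short steps, each a Python script; the robot and the scene stay as the last script left them, time stands still between calls to the robot, and variables do not carry over. Pictures are saved under pics/ and viewed, at most 10 in all, crops included, and the job is handed in when it is done.

```bash
mkdir -p pics; python3 - <<'E'
from bench import robot
import cv2
for n in("top","side"):
    d=robot.get_image(n); cv2.imwrite(f"pics/{n}0.png",d["img"])
    print(n,{k:v for k,v in d.items() if k!="img"})
print(robot.current_t(),robot.current_eef_rot())
E
```

```text
top {'fovy': 45.840227046335606, 'cx': 306.569726508764, 'cy': 199.30676978075834, 'eye': array([ 385.1168687 ,  -27.48843987, 1742.61471972]), 'orientation': array([-3.02684185e+00, -1.09270574e-04, -1.54775339e+00])}
side {'fovy': 49.82030555901078, 'cx': 318.45500208868407, 'cy': 204.49224621910858, 'eye': array([ 510.82455901,  767.3450769 , 1019.33683117]), 'orientation': array([-2.45238019,  0.01040534, -3.07255463])}
0.1 [-3.13998369e+00 -3.30173323e-04  2.71179056e+00]
```

View pics/top0.png

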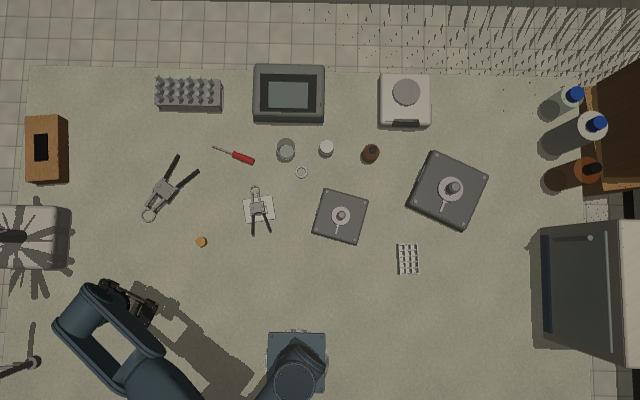

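View pics/side0.png

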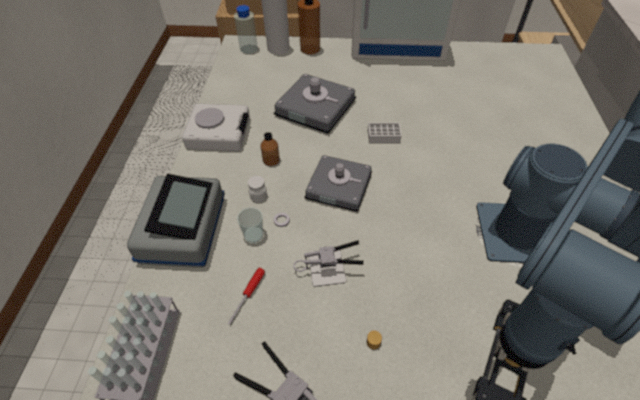

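The top view shows the pliers on the white rest (~259,208), handles toward the robot. The small drive is at (340,216) with its pointer below the stub. The larger pliers and drive are the decoys.

```bash
python3 - <<'E'
import cv2,numpy as np
t=cv2.imread("pics/top0.png");s=cv2.imread("pics/side0.png")
a=cv2.resize(t[175:250,235:375],None,fx=5.7,fy=5.7,interpolation=cv2.INTER_CUBIC)
cv2.imwrite("pics/tc.png",a)
b=cv2.resize(s[150:290,285:385],None,fx=4.2,fy=4.2,interpolation=cv2.INTER_CUBIC)
cv2.imwrite("pics/sc.png",b);print(a.shape,b.shape)
E
```

```text
(428, 798, 3) (588, 420, 3)
```

View pics/tc.png

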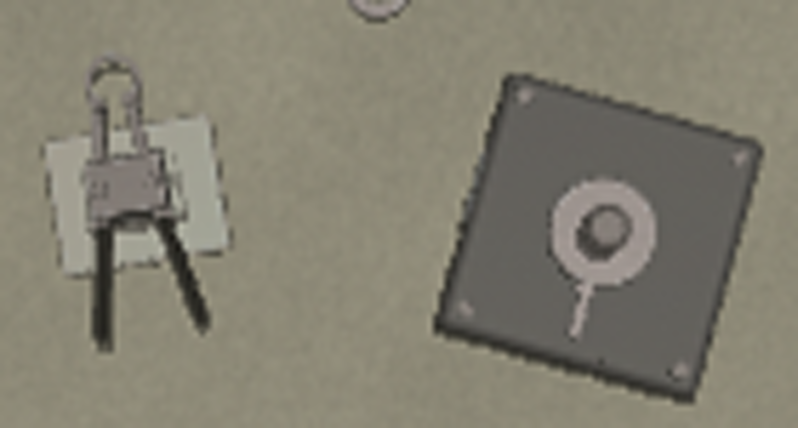

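View pics/sc.png

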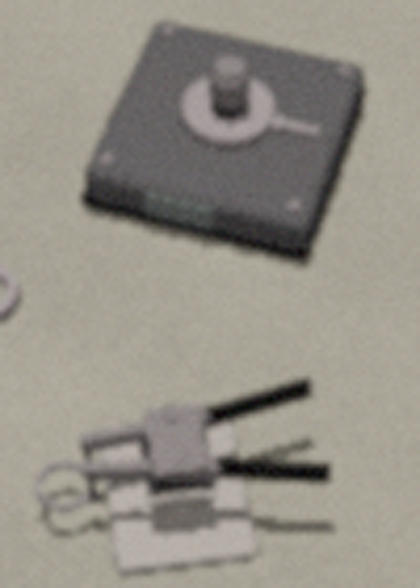

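The crops show the black handles, with tops at about z = 67. In the top crop they run from (105,225) to (105,345) and from (168,225) to (205,325). The flange disc is at crop (603,232), with the pointer rib down to (575,335). The clip ring is at (113,83) in top and about (62,487) in side.

```bash
cat > h.py <<'E'
import numpy as np,cv2
from scipy.spatial.transform import Rotation as R
def cam(d):
    f=200/np.tan(np.radians(d["fovy"]/2))
    return f,d["cx"],d["cy"],np.array(d["eye"]),R.from_euler("xyz",d["orientation"]).as_matrix()
def ray(c,uv):
    uv=np.atleast_2d(uv).astype(float); f,cx,cy,e,M=c
    return np.c_[(uv[:,0]-cx)/f,(uv[:,1]-cy)/f,np.ones(len(uv))]@M.T
def onz(c,uv,z):
    r=ray(c,uv); return c[3]+r*((z-c[3][2])/r[:,2:])
def proj(c,P):
    f,cx,cy,e,M=c; q=(np.atleast_2d(P)-e)@M; return q[:,:2]/q[:,2:]*f+[cx,cy]
def comps(mask,x0,y0,x1,y1,amin=5):
    m=np.zeros(mask.shape,np.uint8); m[y0:y1,x0:x1]=mask[y0:y1,x0:x1]
    n,l,st,ce=cv2.connectedComponentsWithStats(m,connectivity=8)
    return [(st[i,4],np.argwhere(l==i)[:,::-1]) for i in range(1,n) if st[i,4]>=amin]
E
cat > meas.py <<'E'
from h import *; from bench import robot
C={};I={}
for n in("top","side"):
    d=robot.get_image(n);C[n]=cam(d);I[n]=d["img"]
roi={"top":((244,205,280,245),(308,184,374,250)),"side":((325,235,370,270),(303,152,375,212))}
for n in C:
    im=I[n].astype(int);g=im.sum(2)/3
    print(n,"handles")
    for a,p in comps((g<50).astype(np.uint8),*roi[n][0]):
        w=onz(C[n],p,63)[:,:2];m=w.mean(0);u=np.linalg.svd(w-m,full_matrices=False)[2][0];s=(w-m)@u
        print(a,m.round(1),"ang",np.degrees(np.arctan2(u[1],u[0])).round(1),"len",np.ptp(s).round(1))
    x0,y0,x1,y1=roi[n][1]
    print(n,"flange");
    for a,p in comps((g>125).astype(np.uint8),x0+12,y0+12,x1-12,y1-14):
        pm=np.zeros(g.shape,np.uint8);pm[p[:,1],p[:,0]]=1
        k=cv2.morphologyEx(pm,cv2.MORPH_CLOSE,np.ones((9,9)));k=cv2.morphologyEx(k,cv2.MORPH_OPEN,np.ones((5,5)))
        q=np.argwhere(k)[:,::-1]
        if len(q): 
            w=onz(C[n],q,55)[:,:2];print(a,"disc c",w.mean(0).round(1),"ext",np.ptp(w,axis=0).round(1))
            r=onz(C[n],p,51)[:,:2];dd=np.linalg.norm(r-w.mean(0),axis=1);rb=r[dd>40]
            if len(rb): v=w.mean(0)-rb.mean(0);print("rib",rb.mean(0).round(1),np.linalg.norm(v).round(1),"yaw",np.degrees(np.arctan2(v[1],v[0])).round(1))
        print(a,p.mean(0))
    m=np.zeros(g.shape,np.uint8);m[y0:y1,x0:x1]=(g<118)[y0:y1,x0:x1]
    c=max(cv2.findContours(m,0,1)[0],key=cv2.contourArea)
    w=onz(C[n],c[:,0],45)[:,:2];print("housing",cv2.minAreaRect(w.astype(np.float32)))
E
python3 meas.py
```

```text
top handles
38 [495.3 117. ] ang -156.8 len 68.9
39 [485.1 166.7] ang -177.7 len 67.6
top flange
6 [359.33333333 196.16666667]
207 disc c [ 524.6 -145.6] ext [61.6 61.1]
rib [ 471.5 -131.5] 54.9 yaw -14.9
207 [340.12077295 216.42995169]
12 [340.91666667 214.33333333]
8 [360.75 233.  ]
housing ((522.3251953125, -142.86695861816406), (174.48072814941406, 175.412353515625), 75.3535385131836)
side handles
58 [490.  117.6] ang 23.9 len 62.3
74 [481.2 168.1] ang 179.4 len 62.3
5 [539.2 182.2] ang -176.4 len 10.3
side flange
10 [315.7 165.4]
19 [339.36842105 165.26315789]
205 disc c [ 519.4 -138.6] ext [65.8 50.4]
rib [ 489.8 -147. ] 30.7 yaw 15.8
205 [340.47317073 176.73170732]
housing ((519.7756958007812, -124.16484069824219), (199.1830596923828, 174.91310119628906), 74.8802261352539)
```

```bash
cat > pick.py <<'E'
from h import *; from bench import robot
d=robot.get_image("top");C=cam(d);s=robot.get_image("side");S=cam(s)
print("ring seen",onz(C,[254.8,189.6],29),onz(S,[299.8,266],29))
y=np.radians(12.5);g=np.array([489,142.])
print("ring exp",g+122*np.array([np.cos(y),np.sin(y)]))
for a in(y,y-np.pi,y+np.pi):
    for P,b in(((*g,40),a),((524.5-116*np.cos(-.257),-145.5+116*np.sin(.257),91),a-y-.257)):
        q=robot.inverse_kinematics(P,[np.pi,0,b]);print(round(a,2),None if q is None else np.round(q,2))
E
python3 pick.py
```

```text
ring seen [[613.92024425 166.88820522  29.        ]] [[612.41178814 169.00249122  29.        ]]
ring exp [608.10811287 168.4056329 ]
0.22 [ 0.06  0.38  1.85 -0.    0.9   1.42]
0.22 [-0.54  0.18  1.99 -0.    0.97  1.29]
-2.92 [ 0.06  0.38  1.85  0.    0.9  -1.73]
-2.92 [-0.54  0.18  1.99  0.    0.97 -1.85]
3.36 [ 0.06  0.38  1.85  0.    0.9  -1.73]
3.36 [-0.54  0.18  1.99  0.    0.97 -1.85]
```

```bash
python3 - <<'E'
from h import *; from bench import robot
y=np.radians(12.2);g=[491.5,142.3];o=[np.pi,0,y]
robot.move_ptp([*g,150],o)
print(robot.move_linear([*g,40],speed=120,f_stop=8))
f0=robot.current_contact_force()
robot.move_gripper(0.0);robot.sleep(.3)
print("w",robot.current_gripper_width()*93,"F",robot.current_finger_force(),robot.current_contact_force()-f0,robot.current_ft_torque())
robot.move_linear([*g,150],speed=100);robot.sleep(.3)
print("w",robot.current_gripper_width()*93,robot.current_finger_force(),robot.current_contact_force(),robot.current_ft_torque(),robot.current_t())
print(robot.current_tcp_pos(),robot.current_eef_rot())
out=[]
for n,r in(("top",(225,160,305,240)),("side",(270,180,380,262))):
    im=robot.get_image(n)["img"];cv2.imwrite(f"pics/{n}1.png",im)
    out.append(cv2.resize(im[r[1]:r[3],r[0]:r[2]],(400,400*(r[3]-r[1])//(r[2]-r[0])),interpolation=cv2.INTER_CUBIC))
h=max(o.shape[0] for o in out)
cv2.imwrite("pics/l1.png",np.hstack([cv2.copyMakeBorder(o,0,h-o.shape[0],0,0,0) for o in out]))
E
```

```text
False
w 33.265703013396646 F 29.84291285276413 [-2.64652547 -0.98152366  3.2748581 ] [-0.19317671  0.66072694 -0.00271088]
w 33.69513797998369 29.8002228140831 [-0.16105317 -0.11923915 -2.20966339] [-0.00841553  0.31343839 -0.04102358] 5.8333
[491.30654993 142.28337914 149.63898509] [-3.14148902e+00  7.19808683e-04  2.12937592e-01]
```

View pics/l1.png

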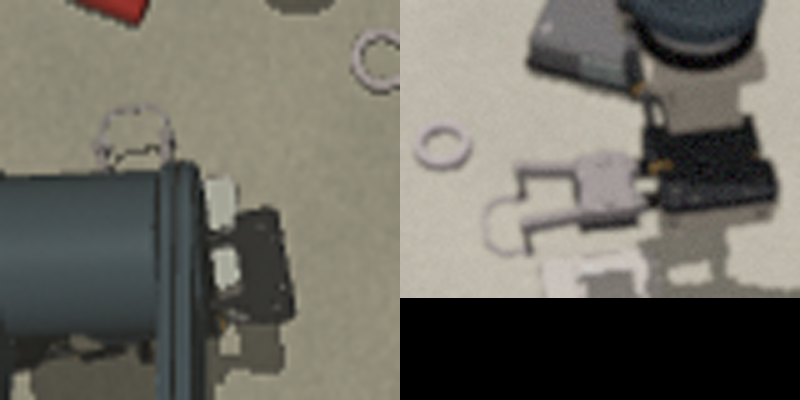

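Lifted level: the clip is visible at about (251.8,188) in top and (299.7,242) in side. Next I hover over the stub and compare ring and stub in both views.

```bash
cat > look.py <<'E'
from h import *; from bench import robot
def look(tag,rt=(300,165,380,245),rs=(290,130,390,200)):
    out=[]
    for n,r in(("top",rt),("side",rs)):
        im=robot.get_image(n)["img"];cv2.imwrite(f"pics/{n}{tag}.png",im)
        out.append(cv2.resize(im[r[1]:r[3],r[0]:r[2]],(400,400*(r[3]-r[1])//(r[2]-r[0])),interpolation=cv2.INTER_CUBIC))
    h=max(o.shape[0] for o in out)
    cv2.imwrite(f"pics/l{tag}.png",np.hstack([cv2.copyMakeBorder(o,0,h-o.shape[0],0,0,0) for o in out]))
E
python3 - <<'E'
from look import *
b=-.257;ax=np.array([524.5,-145.5]);u=np.array([np.cos(b),np.sin(b)]);p=ax-117*u
robot.move_ptp([*p,175],[np.pi,0,b])
robot.move_linear([*p,122],speed=80);robot.sleep(.3)
print(robot.current_tcp_pos(),robot.current_contact_force(),robot.current_t())
look("2")
E
```

```text
[ 411.56053799 -115.94384201  122.36822214] [ 0.66723425  0.29009434 -2.50973835] 8.1083
```

View pics/l2.png

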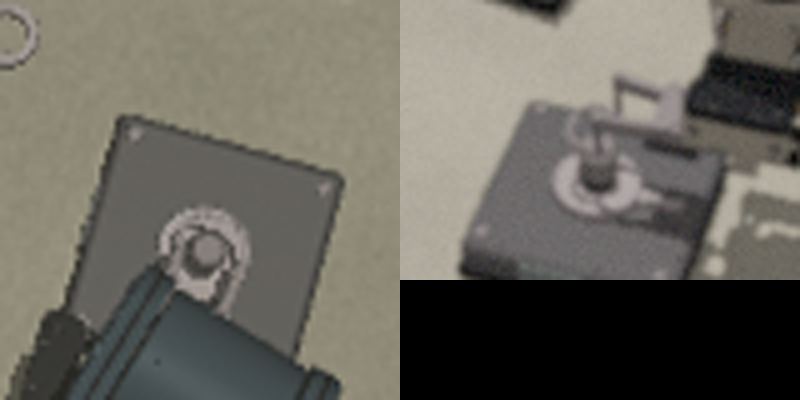

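```bash
python3 - <<'E'
import cv2,numpy as np
o=[]
for n,(x,y) in(("top",(322,196)),("side",(318,144))):
    a,b=[cv2.imread(f"pics/{n}{k}.png")[y:y+36,x:x+48] for k in(0,2)]
    df=np.clip(np.abs(a.astype(int)-b).max(2)*3,0,255).astype(np.uint8)
    o.append(np.hstack([cv2.resize(i,None,fx=8,fy=8,interpolation=1) for i in(b,cv2.cvtColor(df,8))]))
cv2.imwrite("pics/z2.png",np.vstack(o));print(np.vstack(o).shape)
from h import *
from bench import robot
for n in("top","side"):
    c=cam(robot.get_image(n)); print(n,"pred stub top",proj(c,[524.5,-145.5,97]),"ring",proj(c,[524.5,-145.5,111.4]))
E
```

```text
(576, 768, 3)
top pred stub top [[341.2505974  214.40851284]] ring [[341.55427759 214.06389359]]
side pred stub top [[338.10939426 165.3478343 ]] ring [[338.22961625 161.92706907]]
```

View pics/z2.png

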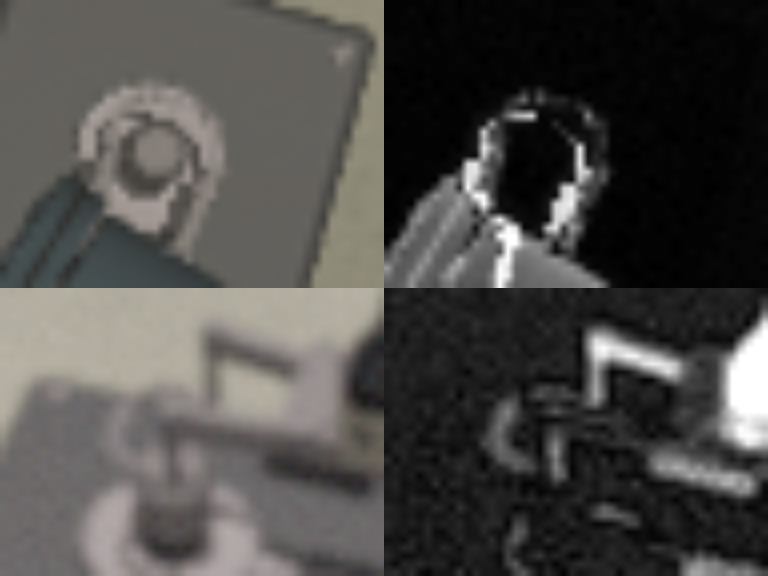

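Ring and flange have the same colour, so edges are ambiguous. The stub top sits at about (340.8,214.0) in top and (339,165) in side, within 2 mm of prediction. The ring seems about 2 mm too far ahead. I'll measure the clip's offset with the ring over the dark housing.

```bash
python3 - <<'E'
from look import *
b=-.257;ax=np.array([524.5,-145.5]);u=np.array([np.cos(b),np.sin(b)]);p=ax-57*u
robot.move_linear([*p,122],speed=100);robot.sleep(.3)
T=robot.current_tcp_pos();print(T,robot.current_eef_rot(),robot.current_t())
o=[]
for n in("top","side"):
    d=robot.get_image(n);c=cam(d);im=d["img"];cv2.imwrite(f"pics/{n}3.png",im)
    P=proj(c,[T[0]+118*u[0],T[1]+118*u[1],T[2]-11])[0];print(n,"pred ring",P)
    x,y=int(P[0])-20,int(P[1])-18
    a,bb=cv2.imread(f"pics/{n}0.png")[y:y+36,x:x+48],im[y:y+36,x:x+48]
    df=np.clip(128+3*(bb.astype(int)-a).mean(2),0,255).astype(np.uint8)
    print(x,y);o.append(np.hstack([cv2.resize(i,None,fx=8,fy=8,interpolation=1) for i in(bb,cv2.cvtColor(df,8))]))
cv2.imwrite("pics/z3.png",np.vstack(o))
E
```

```text
[ 469.07589598 -130.92534656  122.13191987] [ 3.14152812e+00 -9.60395420e-05 -2.57068250e-01] 9.3583
top pred ring [346.23315005 197.32926592]
326 179
side pred ring [318.88186918 157.54464201]
298 139
```

View pics/z3.png

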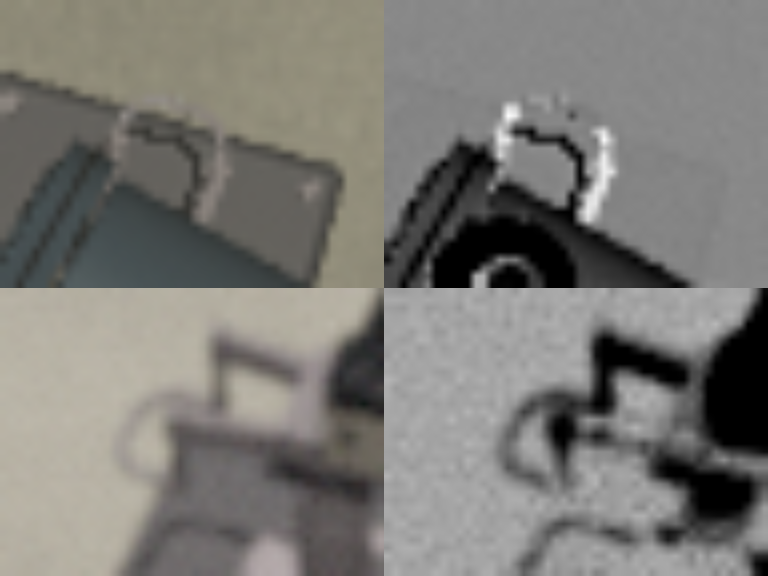

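Ring outline in top: far edge at row ≈190.1, lateral centre at column ≈346.6 (predicted 346.2). In side the left edge is at ≈312 and the centre row at 157.6, as predicted, so the clip is level. Next I refine the ring and stub numerically.

```bash
python3 - <<'E'
from h import *; from bench import robot
C={n:cam(robot.get_image(n)) for n in("top","side")}
G={(n,k):cv2.imread(f"pics/{n}{k}.png").mean(2) for n in C for k in(0,3)}
def circ(w):
    A=np.c_[2*w,np.ones(len(w))];s=np.linalg.lstsq(A,(w**2).sum(1),rcond=None)[0];return s[:2],np.sqrt(s[2]+s[:2]@s[:2])
# flange outer rim: subpixel radial edge crossing, in world plane z=55, from approx centre
for n in C:
    im=cv2.GaussianBlur(G[n,0],(0,0),.6);c0=np.array([524.5,-145.])
    for it in range(4):
        pts=[]
        for a in np.radians(np.arange(0,360,5)):
            if abs((np.degrees(a)-165+180)%360-180)<16: continue
            r=np.arange(24,46,.5);P=np.c_[c0[0]+r*np.cos(a),c0[1]+r*np.sin(a),np.full(len(r),55.)]
            uv=proj(C[n],P).astype(np.float32);v=cv2.remap(im.astype(np.float32),uv[:,:1],uv[:,1:],1)[:,0]
            g=-np.gradient(v);i=g.argmax()
            if g[i]>1.5 and 0<i<len(r)-1:
                w=np.clip(g[max(0,i-6):i+7],0,None);pts.append(P[0,:2]*0+c0+(w@r[max(0,i-6):i+7]/w.sum())*np.array([np.cos(a),np.sin(a)]))
        pts=np.array(pts);c0,R0=circ(pts)
        e=np.abs(np.linalg.norm(pts-c0,axis=1)-R0);c0,R0=circ(pts[e<2.5])
    print(n,"flange",c0.round(2),R0.round(2),len(pts),e.std().round(2))
    # stub cap: mid-grey disc
    uv=proj(C[n],[*c0,97])[0];x,y=uv.round().astype(int);print("cap pred",uv.round(2));print(G[n,0][y-5:y+7,x-7:x+8].round().astype(int))
T=np.array([469.076,-130.925,122.13]);b=-.257
M=np.array([[np.cos(b),np.sin(b)],[-np.sin(b),np.cos(b)]])
D=G["top",3]-G["top",0]
m=np.zeros(D.shape,bool);m[188:208,336:358]=(D>8)[188:208,336:358]
p=np.argwhere(m)[:,::-1];w=(onz(C["top"],p,111.1)[:,:2]-T[:2])@M.T
print(np.c_[p,w.round(1),D[p[:,1],p[:,0]].round()])
E
```

```text
top flange [ 525.16 -145.51] 32.99 65 0.38
cap pred [341.26 214.22]
[[157 150 148 147 147 148 151 152 152 151 149 149 151 126  98]
 [151 149 148 149 150 144 140 140 140 144 151 151 151 153 127]
 [149 149 150 152 145 107  75  81  79  98 141 149 149 152 161]
 [147 147 150 144  90  89 103 125 117  95 101 142 149 149 151]
 [149 149 151  71  69 116 126 125 128 127 100 108 149 150 150]
 [148 149 144  73  74 127 126 124 128 124 103 101 150 150 150]
 [149 154  76  75  84 125 127 127 127 126 111  96 148 150 150]
 [148 151  82  60  72 107 125 127 124 123  85 122 148 147 147]
 [153 156  85  68  71  71 107 111 107  95  86 144 150 149 150]
 [150 154 102  83  66  68  72  70  70  92 133 150 151 150 151]
 [152 153 157 103  81  67  65  62  89 152 152 149 147 149 154]
 [151 150 151 156 102  98  99  97 153 154 152 150 150 151 149]]
side flange [ 521.03 -146.58] 34.34 52 0.64
cap pred [339.28 165.14]
[[ 97  99  99  98  96 103  99  99  93  99 103 106 109 111 121]
 [ 98  98  98 100  98  97  97 100 102  95  99  98  97  96  96]
 [102 101  99  95 101 106 105 106 104 100  98 100  97 100  92]
 [ 98 100 101  99
[... 1435 characters left out ...]
 18. ]
 [353.  199.  118.9 -24.1  37. ]
 [354.  199.  119.8 -27.5  17. ]
 [340.  200.  103.   18.3  10. ]
 [351.  200.  113.6 -18.4  12. ]
 [352.  200.  114.5 -21.7  11. ]
 [353.  200.  115.5 -25.1  36. ]
 [354.  200.  116.5 -28.4  33. ]
 [352.  201.  111.2 -22.7  16. ]
 [353.  201.  112.1 -26.   35. ]
 [352.  202.  107.8 -23.6  33. ]
 [353.  202.  108.8 -26.9  33. ]
 [351.  203.  103.5 -21.2  27. ]
 [352.  203.  104.4 -24.5  34. ]
 [353.  203.  105.4 -27.9  15. ]
 [351.  204.  100.1 -22.1  33. ]
 [352.  204.  101.1 -25.4  34. ]
 [350.  205.   95.8 -19.7  13. ]
 [351.  205.   96.8 -23.   36. ]
 [352.  205.   97.7 -26.4  24. ]
 [351.  206.   93.4 -24.   30. ]
 [352.  206.   94.4 -27.3  10. ]]
```

The refined axis is about (524.4,−145.3) with both views averaged. The clip centre is about 118.3 mm ahead of the TCP. Now a guarded descent.

```bash
python3 - <<'E'
from h import *; from bench import robot
b=-.257;ax=np.array([524.4,-145.2]);u=np.array([np.cos(b),np.sin(b)]);p=ax-118.3*u
robot.move_linear([*p,122],speed=80);robot.sleep(.3)
f0=robot.current_contact_force();m0=robot.current_ft_torque()
for z in(108,100,92,84,78,72):
    s=robot.move_linear([*p,z],speed=25,f_stop=4)
    print(z,s,robot.current_tcp_pos().round(2),(robot.current_contact_force()-f0).round(2),(robot.current_ft_torque()-m0).round(3))
    if s: break
print(robot.current_gripper_width()*93,robot.current_t())
E
```

```text
108 False [ 410.01 -115.14  107.98] [ 0.93 -0.88  0.53] [ 0.086 -0.032  0.056]
100 False [ 409.84 -115.05   99.82] [-0.72 -0.39  1.64] [ 0.035 -0.017  0.005]
92 False [ 409.88 -115.08   91.82] [ 0.57 -1.53  1.64] [-0.012  0.012  0.011]
84 False [ 409.85 -115.04   83.8 ] [-0.44 -0.86  1.66] [ 0.003 -0.022  0.05 ]
78 False [ 409.84 -115.05   77.82] [ 0.26 -1.53  1.77] [-0.009 -0.052  0.021]
72 False [ 409.82 -115.02   71.79] [ 0.12 -0.08  1.41] [ 0.023 -0.036  0.069]
33.12364886440375 13.6667
```

```bash
python3 - <<'E'
from look import *
o=[]
for n,(x,y) in(("top",(318,192)),("side",(316,148))):
    im=robot.get_image(n)["img"];cv2.imwrite(f"pics/{n}4.png",im)
    o.append(cv2.resize(im[y:y+40,x:x+40],None,fx=10,fy=10,interpolation=1))
cv2.imwrite("pics/z4.png",np.hstack(o))
print(robot.current_contact_force(),robot.current_tcp_pos())
E
```

```text
[ 0.00820362 -0.05335128 -2.11803195] [ 410.00733662 -115.15575737   72.00263951]
```

View pics/z4.png

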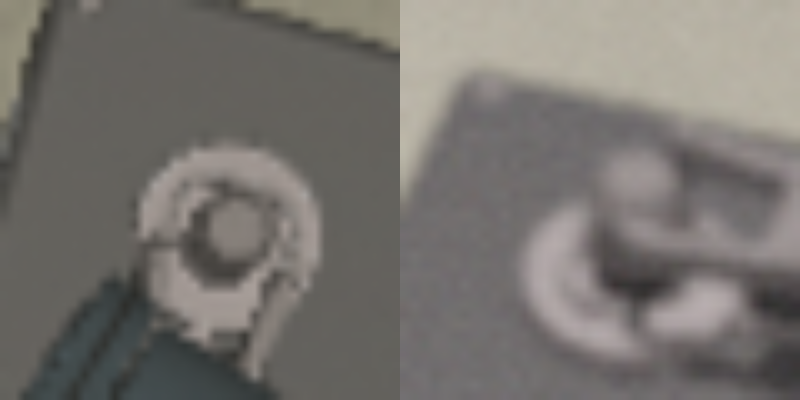

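The top view shows the clip ring around the stub at about (235,225) in the crop, lying on the flange area. The side view shows it encircling the stub foot. The static force equals the pliers' weight alone (2.1 N), so nothing is touching.

```bash
python3 - <<'E'
from bench import robot
print(robot.current_finger_force(),robot.current_gripper_width()*93,robot.current_t());print(robot.hand_in())
E
```

```text
29.800187051296234 32.98575401182361 13.7667
the job is handed in; nothing more can be done
None
```

I handed the job in at 13.8 s: the clip is spread around the groove, the pliers are held at about 30 N with no sign of contact with the drive, and the judge's verdict was not shown.

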